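# Scan the adhesive jar, then hold the safe box open

### The arm

A 6-joint arm with a two-finger parallel gripper is mounted at the origin on the work surface. World frame = base frame: x ahead of the robot, y to its left, z up, the work surface at z = 0. Lengths are in m, angles in rad, forces in N, time in s.
With the tool pointing down it reaches from about 0.35 to 0.85 m from the base axis. Payload 8.1 kg.
Tool frame: the origin (TCP) lies at the very end of the fingers, on their centre line; the grasp point (between the pads) lies env.grip_point_offset behind it (env.grip_point_offset is the distance from the TCP to the grasp point, in m); z points along the fingers, y is the line along which they close (so a half turn about z gives the same grasp; the last joint's range is limited). The gripper opens to 85 mm and grips with 20 to 120 N. Pads are 22 mm wide; open, the fingers measure 114 mm over their backs; the gripper's body (76 mm by 85 mm) begins 54 mm behind the grasp point. The pads swing forward as they close: fully open they stand 13 mm farther back than shut.
Start: joints at [-1.37, 0.13, 1.488, -0, 1.523, -0.085], TCP at [0.169, -0.576, 0.231] pointing down, gripper open.
Joint ranges: [-2.96, 2.96], [-0.89, 2.26], [0.02, 2.5], [-1.34, 4.48], [0, 2.73], [-2.66, 2.66]. Speed limits (rad/s): [2.39, 2.39, 2.79, 3.14, 3.14, 3.14].

### API

Orientations are given as a 3x3 rotation matrix whose columns are the frame's x, y, z axes.
In Python, from workcell import env gives the robot as it stands. The module is installed in compiled form; this text tells all that it offers.
- The arm moves only by the tool carry_out, never from a script. Its argument "increments" is text: rows parted by semicolons, each of 7 numbers parted by spaces: the shift along the tool's x, y, z in mm, then the turn, a rotation vector about the tool's x, y, z in degrees, then the opening, from -1 (shut) to 1 (fully open). In form: x y z wx wy wz grip; .... A call has 1 to 5 rows; each row is the pose to reach, as a shift and turn from the pose commanded when the call began, along the tool's axes at that moment; what a row does not reach only later rows make up. A row lasts 1/12 s, in which the tool goes at most 41.7 mm and 7.16 degrees, less where a joint would pass 70% of its speed; a pose out of reach is approached as far as the arm can. A call with a gripper value outside its range is refused whole. The fingers move at their own pace and stop on an object; the grip force is fixed at half the most. Time passes only in rows, so rows that repeat a pose let the fingers close. It gives the time, the measured TCP pose, the force, the opening and the grip force at its end, in the units of the state.
- env.sense(): the state, without advancing time (a new reading comes with each control period).
- env.read_camera(name): name is "scene" or "side" or "wrist"; returns the picture (480x640x3 uint8, red, green, blue); there is no depth.
- env.calibration(name): a dict with "fx", "fy", "cx", "cy" (pixels), "position" and "attitude" of the camera in the world. Camera axes: x right, y down, z forward; pixel columns grow to the right and rows downward; lengths in m; the calibration is good to about 2 mm. A picture is of the moment at which its call begins: read the wrist's pose just before it. calibration takes no time and is no camera call; for the wrist camera it gives the pose at the moment of the call.
- env.finish_job(): hands the job in; it is judged then, once.
Trained networks look in the newest picture that a camera, given by its name, has taken for a name from the list of things; names that differ only in an ending like _2 or _b are one class to them, and where a whole thing is asked for, a point or a joint stands for the part that bears it (a point fixed in the world has none). Each returns a list of dicts, best first, with "p" (0 to 1); they miss things now and then, are a little off and sometimes report something else, mostly with a low value. They report only what shows in the picture. A call takes as long as a camera call. They do not tell look-alikes from the thing itself.
- env.masks_of(thing, camera): "mask" (480x640 bool, what is visible of it) and "box" ([left, top, right, bottom] in pixels, round what is visible of it).
The state is a dict: "time": time; "joints": joint angles; "joint_vel": joint speeds; "effort": joint torques, N m; "tcp_pos": TCP position; "orientation": TCP orientation; "contact_force": force on the tool from outside, world axes, zero at the start; "ft_torque": the same for the moment, N m; "opening": opening from 0.0 (shut) to 1.0 (fully open); "gripper_force": force on a finger pad.
Only numpy, scipy, OpenCV 4.12 (cv2) and the standard library are available. Lean on these libraries where they do the work, as an engineer would, in place of code of your own. Each camera call takes 0.05 s, during which the arm holds its last target. There are 200 camera calls.

### The job

In the model-making workshop, sign the adhesive jar in before it is put away: turn it where it stands until its blue mark faces the scanner's window, and let go of it. Then lift the yellow lid of the adhesive box by its steel bar and hold it open at 60 degrees, so that a workmate can put the jar in; the lid drops shut by itself, so finish while still holding it steady at that angle. Leave the jar facing the scanner and do not disturb the bottle, the knife or the marker pen.

Things in the scene. Friction and masses are not known exactly. Their poses are not given: they have to be found in the camera images.
- jar: loose white round jar, 56 mm across, 92 mm tall including its white cap (53 mm across, top 22 mm), about 0.2 kg. Origin: centre of its underside, on the table; z up its axis; +x points out through the middle of its blue mark, a patch about 34 mm wide and 46 mm tall on the side, repeated by a blue stripe on the cap from the centre to the rim on the marked side. It stands free in front of the scanner's window with its wall 36 to 62 mm from the window.
- jar_mark (a point): middle of the blue patch on the jar's wall, 28 mm out from its axis along the jar's +x, 35 mm above its underside
- scanner: fixed black scanner block, 50 mm deep (x), 90 mm wide (y), 90 mm tall. Origin: centre of its underside; its window looks along its own -x, which points away from the robot, towards the jar
- scanner_window (a point): middle of the scanner's green glass window (60 mm wide, 40 mm tall), 26 mm from the block's centre, 55 mm above the table; its axes are the scanner's
- box: fixed grey open-topped adhesive box, 180 mm deep (x), 200 mm wide (y), 110 mm tall, with a yellow lid hinged along its far edge. Origin: on the table straight below the closed lid's lift bar; +x points level from the bar towards the hinge, z up; the box walls stand from x = 40 to 220 mm. On each side a thin steel arc stands up round the hinge, with a red bead where the lid's side edge lies when it is open at 60 degrees
- lid (a joint): opening angle of the lid in rad: 0 shut (lid level), 1.047 is the wanted 60 degrees, 1.4 the stop. The lid weighs about 0.3 kg (0.2 to 0.4) and falls shut from any angle when let go, with next to no friction; about 1 to 2.5 N at the bar lifts it
- lid_hinge (a point): middle of the hinge line, 220 mm along the box's +x from its origin, 115 mm above the table; the line runs along the box's y; its axes turn with the lid
- lid_bar (a point): middle of the steel lift bar in front of the lid: round, 12 mm thick, along the box's y, free between its two 8 mm side arms for 92 mm, its axis 40 mm ahead of the lid's front edge with open space above, below and on both sides. It lies 220 mm from the hinge line at the hinge's height when shut, so it rises on an arc of that radius towards the box's +x; being round it can turn between the fingers. Its axes turn with the lid
- bottle: bystander: small loose upright bottle, 36 mm across, 85 mm tall with a red cap; origin at the centre of its underside
- knife: bystander: loose steel snap-off knife lying flat, 120 x 18 mm, 16 mm high, along its own x; origin at the centre of its underside
- marker: bystander: loose black marker pen lying flat, 125 x 14 mm, 18 mm high, along its own x; origin at the centre of its underside
Mind the look-alikes: they are no part of the job. Of the things shaped like the jar, the white one is meant.

How it is judged:
On the way:
1. the jar's mark faces the scanner's window, the jar stands where it was and is let go, the lid still shut (x of scanner_window in the frame of jar above 0 m and y of scanner_window in the frame of jar between -0.022 and 0.022 m and distance of jar from where it was at the start of the episode below 0.03 m and angle between jar's own z axis and vertical below 0.1 rad and linear speed of jar below 0.02 m/s and contact force between each of the arm, the fingers and jar below 0.2 N and value of joint lid below 0.1 rad), for 0.3 s.
At the end, for the whole second after the job is handed in: robot holds the lid steady at 53 to 67 degrees (0.3 N or more, nothing else propping it); jar let go, upright, within 30 mm of its start, its mark aimed within 22 mm sideways of the window's middle (about 15 degrees); bottle, knife, marker within 30 mm of their starts (value of joint lid between 0.925025 and 1.16937 rad and velocity of joint lid between -0.1 and 0.1 rad/s and contact force between any of the fingers, the arm and lid above 0.3 N and contact force between each of jar, bottle, knife, marker and lid below 0.1 N and x of scanner_window in the frame of jar above 0 m and y of scanner_window in the frame of jar between -0.022 and 0.022 m and distance of each of jar, bottle, knife, marker from where it was at the start of the episode below 0.03 m and angle between jar's own z axis and vertical below 0.1 rad and linear speed of jar below 0.02 m/s and contact force between each of the arm, the fingers and jar below 0.2 N); the arm keeps its last pose, push and grip.
It fails at once if the jar is tipped over (angle between jar's own z axis and vertical above 0.5 rad).
It fails at once if the bottle is disturbed (distance of bottle from where it was at the start of the episode above 0.03 m).
It fails at once if the knife is disturbed (distance of knife from where it was at the start of the episode above 0.03 m).
It fails at once if the marker is disturbed (distance of marker from where it was at the start of the episode above 0.03 m).
It also fails if it takes over 64 s, if anything falls off the work surface, if the arm or the gripper's body presses on something with over 40 N, if the wrist force passes 120 N, or if a joint passes its speed limit or range.

## Working session

There is one attempt and no reset: what is moved stays moved. The work goes in short steps, Python scripts to look and compute and a tool call to move; the robot and the scene stay as the last step left them, time stands still between calls to the robot, and variables do not carry over. Pictures are saved under pics/ and viewed, at most 10 in all, crops included, and the job is handed in when it is done.

Besides the shell and the picture viewer there is one more tool, called after "Request:" as name(argument=value, ...), one argument or row to a line, values as JSON. carry_out: Moves the arm, as the interface text tells. Its arguments: {"type":"object","properties":{"increments":{"type":"string"}},"required":["increments"]}

```bash
mkdir -p pics; ls
python3 - <<'E'
from workcell import env
import cv2,numpy as np
s=env.sense();print(s['time'],s['tcp_pos'],s['orientation'],env.grip_point_offset)
for c in ['scene','side']:
    im=env.read_camera(c);cv2.imwrite(f'pics/{c}0.png',im[:,:,::-1]);print(c,env.calibration(c))
    for t in ['jar','scanner','box','lid_bar','bottle','knife','marker']:
        for r in env.masks_of(t,c):
            if r['p']>.2: print(t,round(r['p'],2),r['box'])
print(env.sense()['time'])
E
```

```text
pics
0.0 [ 0.16907064 -0.5751039   0.23022541] [[ 9.59442114e-01  2.81905513e-01 -3.34422799e-04]
 [ 2.81905634e-01 -9.59440296e-01  1.87941998e-03]
 [ 2.08960146e-04 -1.89747035e-03 -9.99998178e-01]] 0.0187
scene {'fx': 433.75097524158497, 'fy': 433.75097524158497, 'cx': 322.43730062878353, 'cy': 242.74670155962895, 'position': array([ 0.91007152, -0.45519664,  0.78439302]), 'attitude': array([[ 0.76669755,  0.50894027, -0.3913498 ],
       [ 0.64197385, -0.60142246,  0.47556346],
       [ 0.00666684, -0.61584968, -0.78783547]])}
jar 0.92 [388.1, 192.3, 415.9, 243.3]
jar 0.91 [411.7, 173.4, 443.3, 215.0]
jar 0.71 [376.1, 161.9, 401.2, 204.0]
scanner 0.78 [337.8, 136.8, 379.3, 185.9]
box 0.7 [183.7, 263.8, 341.4, 433.6]
lid_bar 0.97 [181.8, 270.6, 336.4, 410.0]
bottle 0.9 [334.5, 181.6, 348.3, 209.8]
knife 0.71 [274.0, 230.6, 324.2, 251.1]
marker 0.9 [336.6, 262.4, 391.5, 299.5]
side {'fx': 621.3070644669898, 'fy': 621.3070644669898, 'cx': 306.8715891479931, 'cy': 247.60796482292227, 'position': array([0.39503404, 0.74752525, 1.0896919 ]), 'attitude': array([[-0.97720087, -0.16519839,  0.13337151],
       [-0.2123123 ,  0.75618278, -0.61895969],
       [ 0.00139791, -0.63316436, -0.77401611]])}
jar 0.81 [233.1, 315.8, 261.9, 363.9]
jar 0.73 [258.8, 135.1, 365.2, 209.8]
jar 0.7 [210.2, 365.3, 243.1, 413.5]
scanner 0.62 [321.1, 365.7, 361.5, 440.0]
box 0.6 [250.7, 96.8, 366.7, 237.4]
lid_bar 0.63 [258.0, 130.8, 365.6, 209.9]
bottle 0.8 [318.3, 331.0, 336.6, 357.6]
bottle 0.29 [318.5, 367.5, 359.7, 440.7]
knife 0.88 [318.2, 289.2, 372.7, 298.9]
marker 0.88 [225.6, 271.4, 289.8, 290.5]
marker 0.52 [316.1, 368.1, 358.2, 440.1]
0.8
```

View pics/scene0.png

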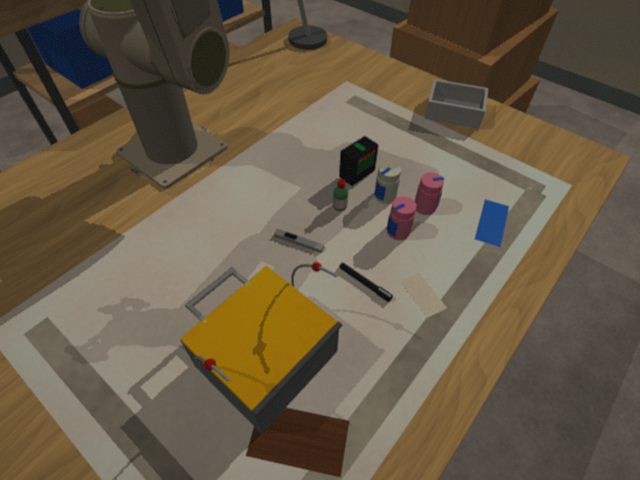

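View pics/side0.png

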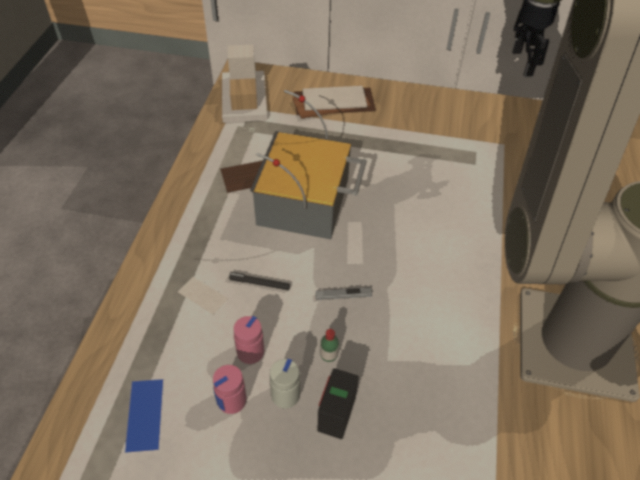

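The scene picture shows the white jar at (388,184) in scene and (285,383) in side. The look-alikes are pink jars at scene (401,218) and (429,193), side (249,340) and (229,390). The white one is meant. The scanner is at (359,160), and the box bar near (215,290). Next is a close crop of the chosen jar, scanner and bar.

Run:
```python
import cv2,numpy as np
a=cv2.imread('pics/scene0.png');b=cv2.imread('pics/side0.png')
f=lambda i,x,y,w,h,k:cv2.resize(i[y:y+h,x:x+w],None,fx=k,fy=k,interpolation=cv2.INTER_CUBIC)
p=[f(a,330,130,80,60*80//80+10,5),f(b,260,350,80,70,5)]
q=[f(a,175,260,160,98,2.5),f(b,255,125,160,98,2.5)]
o=np.vstack([np.hstack(p),np.hstack(q)]);print(o.shape);cv2.imwrite('pics/crop1.png',o)
```

```text
(595, 800, 3)
```

View pics/crop1.png

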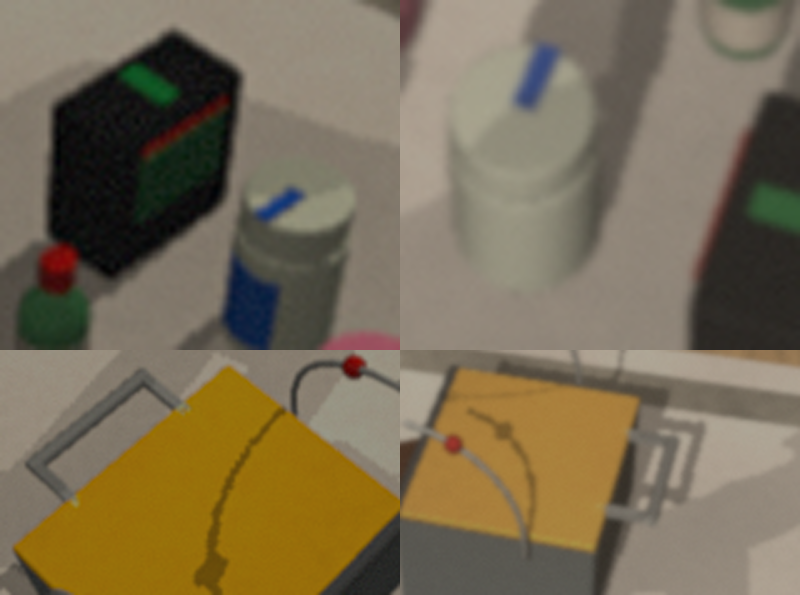

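The crop confirms the white jar. Its cap stripe runs towards the bottle side, roughly 90° away from the scanner's window. The bar ends are at scene (189,306) and (232,270).

```bash
cat > h.py <<'E'
from workcell import env
import numpy as np
def onz(c,u,v,z,k=None):
    k=k or env.calibration(c)
    d=k['attitude']@np.array([(u-k['cx'])/k['fx'],(v-k['cy'])/k['fy'],1.])
    return (k['position']+d*(z-k['position'][2])/d[2]).round(4)
E
python3 - <<'E'
from h import *
P=lambda n,c,u,v,z:print(n,c,onz(c,u,v,z))
P('cap','scene',390,170.2,.092);P('cap','side',285,371,.092)
P('stripe','scene',382,173.4,.092);P('stripe','side',289.4,359,.092)
for u,v in [(175,30),(242,72),(52,105)]:P('scan','scene',330+u/5,130+v/5,.09)
for u,v in [(370,95),(295,355)]:P('scan','side',260+u/5,350+v/5,.09)
for u,v in [(150,85),(122,68),(178,102)]:P('green','scene',330+u/5,130+v/5,.09)
for u,v in [(35,465),(143,375)]:P('bar','scene',175+u/2.5,260+(v-350)/2.5,.118)
for u,v in [(280,438),(255,518)]:P('bar','side',255+u/2.5,125+(v-350)/2.5,.118)
P('bott','scene',341.5,184,.08);P('bott','side',330,334,.08)
for u,v in [(275,234),(323,247)]:P('knife','scene',u,v,.01)
for u,v in [(340,265),(390,298)]:P('mark','scene',u,v,.01)
P('pink','scene',403,205,.092);P('pink','scene',431,179,.092)
P('pink','side',249,326,.092);P('pink','side',228,374,.092)
# side-view lid corners z=.115
for u,v in [(640,398),(595,548),(455,368)]:P('lidc','side',255+(u-400)/2.5,125+(v-350)/2.5,.118)
for u,v in [(15,548),(228,366)]:P('lidc','scene',175+u/2.5,260+(v-350)/2.5,.118)
E
```

```text
cap scene [0.5485 0.2295 0.092 ]
cap side [0.5447 0.236  0.092 ]
stripe scene [0.5405 0.2084 0.092 ]
stripe side [0.5425 0.2109 0.092 ]
scan scene [0.4279 0.2949 0.09  ]
scan scene [0.4726 0.2901 0.09  ]
scan scene [0.4165 0.2097 0.09  ]
scan side [0.4601 0.2124 0.09  ]
scan side [0.4667 0.3142 0.09  ]
green scene [0.4439 0.2526 0.09  ]
green scene [0.4255 0.254  0.09  ]
green scene [0.4619 0.2513 0.09  ]
bar scene [ 0.4912 -0.311   0.118 ]
bar scene [ 0.4924 -0.2103  0.118 ]
bar side [ 0.4831 -0.3108  0.118 ]
bar side [ 0.4888 -0.2053  0.118 ]
bott scene [0.4833 0.1303 0.08  ]
bott side [0.4817 0.1364 0.08  ]
knife scene [ 0.4257 -0.0387  0.01  ]
knife scene [0.5342 0.0038 0.01  ]
mark scene [ 0.5941 -0.0102  0.01  ]
mark scene [ 0.7247 -0.0086  0.01  ]
pink scene [0.6331 0.1561 0.092 ]
pink scene [0.6371 0.266  0.092 ]
pink side [0.6328 0.159  0.092 ]
pink side [0.6423 0.2634 0.092 ]
lidc side [ 0.528 -0.357  0.118]
lidc side [ 0.5333 -0.1589  0.118 ]
lidc side [ 0.7074 -0.3614  0.118 ]
lidc scene [ 0.5304 -0.3599  0.118 ]
lidc scene [ 0.5348 -0.1638  0.118 ]
```

Add to h.py:
```python
from scipy.spatial.transform import Rotation as Ro
def go(x,y,z,yaw,pitch=0):
    """increments to TCP target; tool down, tool x at yaw(deg); pitch = tilt about tool x (deg)"""
    s=env.sense();R=s['orientation'];c,sn=np.cos(np.radians(yaw)),np.sin(np.radians(yaw))
    T=np.array([[c,sn,0],[sn,-c,0],[0,0,-1.]])@Ro.from_rotvec([pitch,0,0],degrees=True).as_matrix()
    d=R.T@(np.array([x,y,z])-s['tcp_pos'])*1000
    w=Ro.from_matrix(R.T@T).as_rotvec(degrees=True)
    print('t',round(s['time'],2),'pos',s['tcp_pos'].round(4),'q',s['joints'].round(2),'open',round(s['opening'],3),'F',s['contact_force'].round(2))
    print('inc',d.round(1),w.round(1))
```

```text
(no output)
```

Request:
carry_out(
  increments="590 -667 -20 0 0 -92 1;590 -667 -20 0 0 -92 1;590 -667 -20 0 0 -92 1;590 -667 -20 0 0 -92 1;590 -667 -20 0 0 -92 1",
)

```text
time: 1.22
tcp_pos: [0.2579, -0.3854, 0.2359]
orientation: [[0.609, 0.793, 0.0], [0.793, -0.609, -0.0], [0.0, 0.0, -1.0]]
contact_force: [1.5, 0.6, 0.9]
opening: 0.998
gripper_force: 0.0
```

```bash
python3 -c "
from h import *
go(.547,.232,.25,108)"
```

```text
t 1.22 pos [ 0.2579 -0.3854  0.2359] q [-1.09 -0.25  1.84  0.    1.55 -0.44] open 0.998 F [1.47 0.59 0.89]
inc [ 665.8 -146.5  -14.1] [  0.    0.  -55.5]
```

Request:
carry_out(
  increments="665 -146 -14 0 0 -55 1;665 -146 -14 0 0 -55 1;665 -146 -14 0 0 -55 1;665 -146 -14 0 0 -55 1;665 -146 -14 0 0 -55 1",
)

```text
time: 1.63
tcp_pos: [0.3474, -0.1972, 0.2406]
orientation: [[0.029, 1.0, 0.001], [1.0, -0.029, -0.001], [-0.001, 0.001, -1.0]]
contact_force: [1.5, 0.3, -0.5]
opening: 1.004
gripper_force: 0.0
```

```bash
python3 -c "
from h import *
go(.547,.232,.25,108)"
```

```text
t 1.63 pos [ 0.3474 -0.1972  0.2406] q [-0.64 -0.45  1.99  0.    1.6  -0.62] open 1.004 F [ 1.48  0.31 -0.51]
inc [434.8 186.9  -9.5] [  0.1   0.  -19.7]
```

Request:
carry_out(
  increments="435 187 -9 0 0 -20 1;435 187 -9 0 0 -20 1;435 187 -9 0 0 -20 1;435 187 -9 0 0 -20 1;435 187 -9 0 0 -20 1",
)

```text
time: 2.05
tcp_pos: [0.4365, -0.0085, 0.2447]
orientation: [[-0.31, 0.951, 0.001], [0.951, 0.31, -0.0], [-0.001, 0.001, -1.0]]
contact_force: [1.2, -0.9, 0.3]
opening: 0.999
gripper_force: 0.0
```

```bash
python3 -c "
from h import *
go(.547,.232,.25,108)"
```

```text
t 2.05 pos [ 0.4365 -0.0085  0.2447] q [-0.14 -0.33  1.9  -0.    1.58 -0.45] open 0.999 F [ 1.16 -0.93  0.26]
inc [194.4 179.6  -5.2] [0.1 0.  0. ]
```

Request:
carry_out(
  increments="194 180 -5 0 0 0 1;194 180 -5 0 0 0 1;194 180 -5 0 0 0 1;194 180 -5 0 0 0 1;194 180 -5 0 0 0 1",
)

```text
time: 2.47
tcp_pos: [0.524, 0.1807, 0.2483]
orientation: [[-0.309, 0.951, 0.001], [0.951, 0.309, 0.0], [-0.0, 0.001, -1.0]]
contact_force: [1.3, -1.0, 0.6]
opening: 1.0
gripper_force: 0.0
```

```bash
python3 -c "
from h import *
go(.547,.232,.25,108)"
```

```text
t 2.47 pos [0.524  0.1807 0.2483] q [ 0.24 -0.    1.59 -0.    1.55 -0.07] open 1.0 F [ 1.27 -1.02  0.57]
inc [41.6 37.7 -1.7] [0. 0. 0.]
```

Request:
carry_out(
  increments="42 38 -2 0 0 0 1;42 38 -2 0 0 0 1;42 38 -2 0 0 0 1;42 38 -2 0 0 0 1",
)

```text
time: 2.8
tcp_pos: [0.5465, 0.2308, 0.2496]
orientation: [[-0.311, 0.951, -0.001], [0.951, 0.311, -0.001], [-0.0, -0.001, -1.0]]
contact_force: [0.1, -0.4, -0.7]
opening: 0.996
gripper_force: 0.0
```

Run:
```python
from h import *
import cv2,pickle
go(.547,.232,.25,108)
k=env.calibration('wrist');im=env.read_camera('wrist');cv2.imwrite('pics/w1.png',im[:,:,::-1]);pickle.dump(k,open('k1.pkl','wb'));print(k['position'])
for t in ['jar','scanner']:
    for r in env.masks_of(t,'wrist'): print(t,round(r['p'],2),r['box'])
```

```text
t 2.8 pos [0.5465 0.2308 0.2496] q [ 0.31  0.11  1.48 -0.    1.56 -0.  ] open 0.996 F [ 0.14 -0.37 -0.66]
inc [ 1.   0.8 -0.4] [-0.1  0.   0.1]
[0.52630234 0.2929901  0.3926403 ]
jar 0.89 [345.0, 263.3, 407.7, 352.0]
jar 0.63 [382.2, 171.7, 467.9, 248.4]
jar 0.61 [283.6, 175.9, 344.5, 247.7]
scanner 0.98 [154.9, 94.4, 265.3, 219.4]
```

View pics/w1.png

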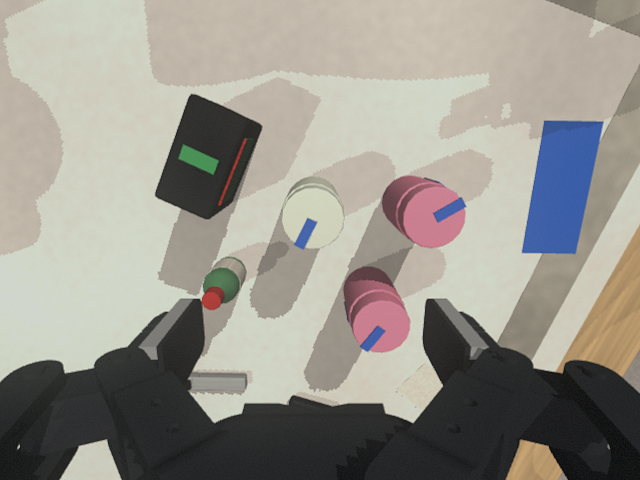

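The wrist picture shows the white cap centred at about (313,219), its blue stripe ending at (302,248). The scanner's top has corners (192,94), (262,124), (208,217) and (157,197), with its window side facing the jar.

Run:
```python
from h import *
import cv2,pickle
k=pickle.load(open('k1.pkl','rb'));im=cv2.imread('pics/w1.png')
hsv=cv2.cvtColor(im,cv2.COLOR_BGR2HSV)
m=cv2.inRange(hsv,(105,120,80),(125,255,255));m[:,:270]=0;m[:,355:]=0;m[:180]=0;m[260:]=0
n,l,st,c=cv2.connectedComponentsWithStats(m);i=1+np.argmax(st[1:,4]);ys,xs=np.where(l==i)
(cx,cy),wh,a=cv2.minAreaRect(np.c_[xs,ys].astype(np.float32));pts=cv2.boxPoints(((cx,cy),wh,a));print('stripe',cx,cy,wh,a)
P=np.array([onz('',u,v,.092,k) for u,v in pts]);print(P[:,:2])
C=onz('',313.5,218.5,.092,k);S=P.mean(0);print('cap',C,'heading',np.degrees(np.arctan2(*(S-C)[1::-1])))
g=cv2.inRange(hsv,(50,80,60),(80,255,255));g[:,:170]=0;g[:,225:]=0;g[:140]=0;g[180:]=0
ys,xs=np.where(g);r=cv2.boxPoints(cv2.minAreaRect(np.c_[xs,ys].astype(np.float32)))
print('green',np.array([onz('',u,v,.09,k)[:2] for u,v in r]))
for u,v in [(192,94),(262,124),(208,217),(157,197)]:print('corner',onz('',u,v,.09,k))
```

```text
stripe 305.1000671386719 233.300048828125 (9.391485214233398, 29.06888198852539) 26.56505012512207
[[0.5364 0.2096]
 [0.54   0.2344]
 [0.5478 0.2332]
 [0.5443 0.2083]]
cap [0.5449 0.2357 0.092 ] heading -100.96338964632997
green [[0.4245 0.2482]
 [0.4271 0.2608]
 [0.4581 0.2573]
 [0.4559 0.2445]]
corner [0.4257 0.299  0.09  ]
corner [0.483  0.2946 0.09  ]
corner [0.4605 0.209  0.09  ]
corner [0.4164 0.2122 0.09  ]
```

Request:
carry_out(
  increments="4 -1 30 0 0 0 1;4 -1 70 0 0 0 1;4 -1 111 0 0 0 1;4 -1 152 0 0 0 1;4 -1 187 0 0 0 1",
)

```text
time: 3.37
tcp_pos: [0.5436, 0.2319, 0.061]
orientation: [[-0.307, 0.952, -0.001], [0.952, 0.307, -0.0], [-0.0, -0.001, -1.0]]
contact_force: [0.0, 0.3, -1.2]
opening: 1.002
gripper_force: 0.0
```

Request:
carry_out(
  increments="0 0 0 0 0 0 0.3;0 0 0 0 0 0 0;0 0 0 0 0 0 -0.3;0 0 0 0 0 0 -0.3;0 0 0 0 0 0 -0.3",
)

```text
time: 3.78
tcp_pos: [0.5468, 0.2341, 0.0666]
orientation: [[-0.309, 0.951, 0.005], [0.951, 0.309, 0.002], [0.0, 0.005, -1.0]]
contact_force: [0.8, -0.1, -1.4]
opening: 0.599
gripper_force: 84.5
```

Request:
carry_out(
  increments="0 0 0 0 0 7 -0.3;0 0 0 0 0 14 -0.3;0 0 0 0 0 21 -0.3;0 0 0 0 0 28 -0.3;0 0 0 0 0 35 -0.3",
)

```text
time: 4.2
tcp_pos: [0.5462, 0.2339, 0.0662]
orientation: [[0.298, 0.955, 0.004], [0.955, -0.298, 0.001], [0.002, 0.003, -1.0]]
contact_force: [-2.0, -1.5, 4.6]
opening: 0.6
gripper_force: 85.8
```

Request:
carry_out(
  increments="0 0 0 0 0 7 -0.3;0 0 0 0 0 14 -0.3;0 0 0 0 0 21 -0.3;0 0 0 0 0 28 -0.3;0 0 0 0 0 35 -0.3",
)

```text
time: 4.62
tcp_pos: [0.5462, 0.2341, 0.0662]
orientation: [[0.792, 0.611, 0.004], [0.611, -0.792, 0.001], [0.004, 0.001, -1.0]]
contact_force: [-0.8, -1.2, 4.0]
opening: 0.599
gripper_force: 85.6
```

Request:
carry_out(
  increments="0 0 0 0 0 7 -0.3;0 0 0 0 0 14 -0.3;0 0 0 0 0 21 -0.3;0 0 0 0 0 24 -0.3;0 0 0 0 0 24 -0.3",
)

```text
time: 5.03
tcp_pos: [0.5465, 0.2341, 0.0662]
orientation: [[0.971, 0.239, 0.005], [0.239, -0.971, 0.001], [0.005, -0.0, -1.0]]
contact_force: [-0.0, -0.4, 6.6]
opening: 0.603
gripper_force: 86.1
```

Run:
```python
from h import *
import cv2,pickle
go(.5445,.2345,.063,14)
for c in ['wrist','scene']:
    k=env.calibration(c);im=env.read_camera(c);cv2.imwrite(f'pics/{c}2.png',im[:,:,::-1]);pickle.dump(k,open(f'k2{c}.pkl','wb'))
a=cv2.imread('pics/scene2.png');w=cv2.imread('pics/wrist2.png')
o=np.hstack([cv2.resize(a[110:250,310:450],(400,400),interpolation=2),cv2.resize(w,(400,300))[:300].copy() if 0 else cv2.copyMakeBorder(cv2.resize(w,(400,300)),0,100,0,0,cv2.BORDER_CONSTANT)])
cv2.imwrite('pics/v2.png',o)
```

```text
t 5.03 pos [0.5465 0.2341 0.0662] q [ 0.32  0.25  1.67 -0.    1.22  1.65] open 0.603 F [-0.02 -0.42  6.61]
inc [-1.9 -0.9  3.1] [-0.  -0.3 -0.1]
```

View pics/v2.png

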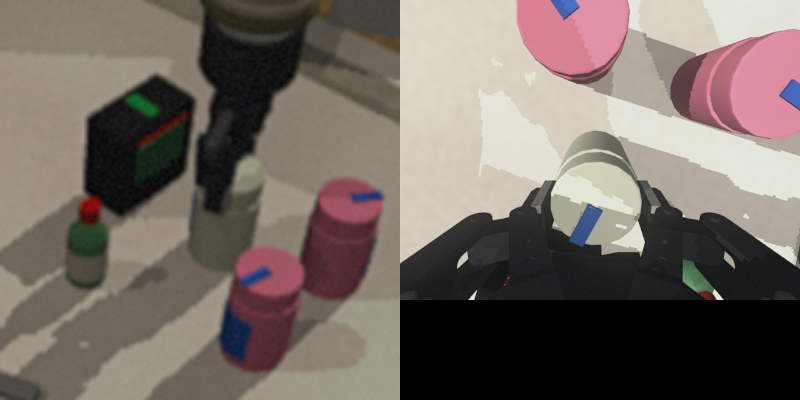

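The scene half shows the jar upright in the grip with its mark turned to the scanner side. In the wrist half, the cap stripe runs from about (315,328) to (283,389) in full pixels. I'll measure its heading.

Run:
```python
from h import *
import pickle,cv2
k=pickle.load(open('k2wrist.pkl','rb'));im=cv2.imread('pics/wrist2.png');hsv=cv2.cvtColor(im,cv2.COLOR_BGR2HSV)
m=cv2.inRange(hsv,(105,110,60),(125,255,255));m[:300]=0;m[:,:250]=0;m[:,350:]=0
ys,xs=np.where(m);r=cv2.minAreaRect(np.c_[xs,ys].astype(np.float32));b=cv2.boxPoints(r);print(r)
P=np.array([onz('',u,v,.092,k)[:2] for u,v in b]);print(P)
W=np.array([.471,.2505])
for i,j in ((0,1),(1,2)):
    d=P[j]-P[i];print(np.linalg.norm(d),np.degrees(np.arctan2(d[1],d[0])))
print('want',np.degrees(np.arctan2(*(W-[.5455,.2345])[::-1])))
```

```text
((296.1941223144531, 361.05908203125), (25.059907913208008, 67.94644165039062), 28.686147689819336)
[[0.5232 0.2445]
 [0.5496 0.2384]
 [0.5469 0.2297]
 [0.5201 0.2354]]
0.027095571593897014 -13.010466246425944
0.009109335870413376 -107.24145939893951
want 167.87898454741423
```

Heading is about 167.5° against a wanted 168°. Now release and lift.

Request:
carry_out(
  increments="0 0 0 0 0 0 0;0 0 0 0 0 0 0.5;0 0 0 0 0 0 1;0 0 0 0 0 0 1;0 0 0 0 0 0 1",
)

```text
time: 5.55
tcp_pos: [0.5445, 0.2336, 0.0633]
orientation: [[0.97, 0.243, 0.0], [0.243, -0.97, 0.0], [0.0, -0.0, -1.0]]
contact_force: [-0.2, 0.7, 0.1]
opening: 1.002
gripper_force: 0.0
```

Request:
carry_out(
  increments="0 0 -20 0 0 0 1;0 0 -60 0 0 0 1;0 0 -100 0 0 0 1;0 0 -140 0 0 0 1;0 0 -180 0 0 0 1",
)

```text
time: 5.97
tcp_pos: [0.5439, 0.2335, 0.2447]
orientation: [[0.97, 0.242, -0.001], [0.242, -0.97, -0.0], [-0.001, -0.0, -1.0]]
contact_force: [0.8, 0.6, 0.2]
opening: 0.999
gripper_force: 0.0
```

Run:
```python
from h import *
import pickle,cv2
go(.49,-.26,.25,90)
k=env.calibration('wrist');im=env.read_camera('wrist')[:,:,::-1].copy();cv2.imwrite('pics/w3.png',im)
hsv=cv2.cvtColor(im,cv2.COLOR_BGR2HSV);m=cv2.inRange(hsv,(105,110,60),(125,255,255))
n,l,st,c=cv2.connectedComponentsWithStats(m)
for i in range(1,n):
    if 80<st[i,4]<2000:
        ys,xs=np.where(l==i);b=cv2.boxPoints(cv2.minAreaRect(np.c_[xs,ys].astype(np.float32)))
        P=np.array([onz('',u,v,.092,k)[:2] for u,v in b]);print(st[i,4],P.mean(0),[ (round(np.linalg.norm(d),4),round(np.degrees(np.arctan2(d[1],d[0])))) for d in (P[1]-P[0],P[2]-P[1])])
```

```text
t 5.97 pos [0.5439 0.2335 0.2447] q [0.32 0.1  1.49 0.   1.55 1.64] open 0.999 F [0.77 0.55 0.18]
inc [-172.   465.6   -5.2] [ -0.   0. -76.]
413 [0.649  0.2782] [(np.float64(0.0083), -45), (np.float64(0.026), -131)]
370 [0.6302   0.146525] [(np.float64(0.0084), -18), (np.float64(0.0257), -107)]
303 [0.5358   0.237175] [(np.float64(0.0251), -12), (np.float64(0.0081), -103)]
```

The jar is free with its mark at heading 168°, centre about (0.548, 0.2345). Next, travel to the bar.

Request:
carry_out(
  increments="-172 466 -5 0 0 -76 0;-172 466 -5 0 0 -76 0;-172 466 -5 0 0 -76 0;-172 466 -5 0 0 -76 0;-172 466 -5 0 0 -76 0",
)

```text
time: 6.43
tcp_pos: [0.5233, 0.04, 0.2449]
orientation: [[0.675, 0.738, -0.0], [0.738, -0.675, -0.0], [-0.0, -0.0, -1.0]]
contact_force: [1.5, -1.6, 0.2]
opening: 0.503
gripper_force: 0.0
```

```bash
python3 -c "
from h import *
go(.48,-.26,.25,90)"
```

```text
t 6.43 pos [0.5233 0.04   0.2449] q [-0.02 -0.08  1.68 -0.    1.54  0.72] open 0.503 F [ 1.5  -1.58  0.16]
inc [-250.6  170.5   -5.1] [ -0.    0.  -42.4]
```

Request:
carry_out(
  increments="-250 170 -5 0 0 -42 0;-250 170 -5 0 0 -42 0;-250 170 -5 0 0 -42 0;-250 170 -5 0 0 -42 0;-250 170 -5 0 0 -42 0",
)

```text
time: 6.85
tcp_pos: [0.496, -0.1437, 0.2481]
orientation: [[0.183, 0.983, 0.0], [0.983, -0.183, 0.0], [0.0, 0.0, -1.0]]
contact_force: [1.1, -0.0, -0.1]
opening: 0.503
gripper_force: 0.0
```

```bash
python3 -c "
from h import *
go(.48,-.26,.25,90)"
```

```text
t 6.85 pos [ 0.496  -0.1437  0.2481] q [-0.38 -0.1   1.69  0.    1.55 -0.2 ] open 0.503 F [ 1.14 -0.02 -0.12]
inc [-117.2    5.6   -1.9] [  0.   -0.  -10.6]
```

Request:
carry_out(
  increments="-117 6 -2 0 0 -11 0;-117 6 -2 0 0 -11 0;-117 6 -2 0 0 -11 0;-117 6 -2 0 0 -11 0;-117 6 -2 0 0 -11 0",
)

```text
time: 7.27
tcp_pos: [0.4795, -0.2601, 0.2497]
orientation: [[0.002, 1.0, -0.001], [1.0, -0.002, 0.0], [0.0, -0.001, -1.0]]
contact_force: [-0.1, 0.7, 1.1]
opening: 0.497
gripper_force: 0.0
```

Run:
```python
from h import *
import pickle,cv2
go(.488,-.26,.25,90)
k=env.calibration('wrist');pickle.dump(k,open('k4.pkl','wb'));im=env.read_camera('wrist')[:,:,::-1].copy();cv2.imwrite('pics/w4.png',im);print(k['position'])
```

```text
t 7.27 pos [ 0.4795 -0.2601  0.2497] q [-0.59 -0.02  1.61 -0.    1.55 -0.59] open 0.497 F [-0.15  0.7   1.14]
inc [ 0.1  8.5 -0.3] [-0.  -0.  -0.1]
[ 0.47993681 -0.19477719  0.39270988]
```

View pics/w4.png

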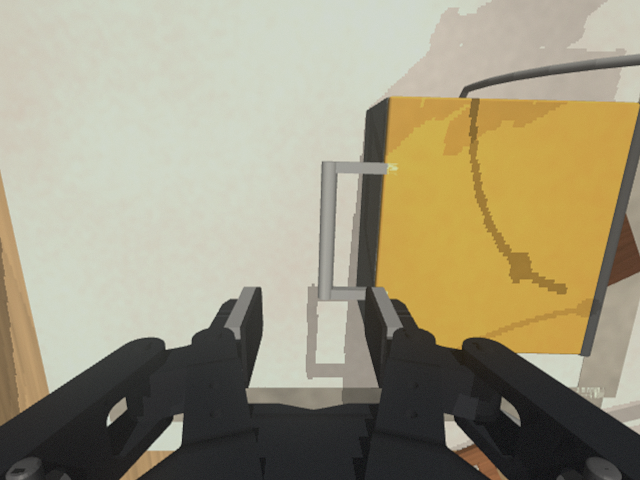

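The wrist picture shows the free bar running from about (329,165) to (325,298), with its side arms leading to the lid edge at x≈383.

Run:
```python
from h import *
import pickle
k=pickle.load(open('k4.pkl','rb'))
for u,v in [(329,168),(325,293),(327,230)]:print('bar',onz('',u,v,.117,k))
for u,v in [(388,97),(375,353),(640,103),(583,355)]:print('lid',onz('',u,v,.119,k))
```

```text
bar [ 0.4913 -0.2119  0.117 ]
bar [ 0.489  -0.3111  0.117 ]
bar [ 0.4902 -0.2589  0.117 ]
lid [ 0.5319 -0.1632  0.119 ]
lid [ 0.5313 -0.3646  0.119 ]
lid [ 0.7085 -0.1675  0.119 ]
lid [ 0.7065 -0.3666  0.119 ]
```

Request:
carry_out(
  increments="-1 11 10 0 0 1 -0.4;-1 11 45 0 0 1 -0.4;-1 11 85 0 0 1 -0.4;-1 11 120 0 0 1 -0.4;-1 11 153 0 0 1 -0.4",
)

```text
time: 7.73
tcp_pos: [0.4914, -0.257, 0.0952]
orientation: [[0.014, 1.0, -0.0], [1.0, -0.014, 0.001], [0.001, -0.0, -1.0]]
contact_force: [-0.0, 0.1, 0.0]
opening: 0.298
gripper_force: 0.0
```

Request:
carry_out(
  increments="0 0 0 0 0 0 -0.4;0 0 0 0 0 0 -0.7;0 0 0 0 0 0 -1;0 0 0 0 0 0 -1;0 0 0 0 0 0 -1",
)

```text
time: 8.15
tcp_pos: [0.4902, -0.2573, 0.0987]
orientation: [[0.015, 1.0, -0.003], [1.0, -0.015, 0.003], [0.003, -0.003, -1.0]]
contact_force: [-10.9, 8.5, -1.4]
opening: 0.114
gripper_force: 58.4
```

Run:
```python
from h import *
s=env.sense();print(s['tcp_pos'],s['orientation'].round(3),s['opening']*85,s['gripper_force'],s['contact_force'])
# path of bar relative to start
for a in range(10,61,10):
    t=np.radians(a);print(a,'dx',round(220*(1-np.cos(t)),1),'dz',round(220*np.sin(t),1))
```

```text
[ 0.49021635 -0.2573302   0.09867778] [[ 0.015  1.    -0.003]
 [ 1.    -0.015  0.003]
 [ 0.003 -0.003 -1.   ]] 9.730257674429545 58.42113375663757 [-10.8611181    8.47948368  -1.36608765]
10 dx 3.3 dz 38.2
20 dx 13.3 dz 75.2
30 dx 29.5 dz 110.0
40 dx 51.5 dz 141.4
50 dx 78.6 dz 168.5
60 dx 110.0 dz 190.5
```

Request:
carry_out(
  increments="0 0 -8 0 0 0 -1;0 1 -23 0 0 0 -1;0 3 -38 0 0 0 -1;0 7 -57 0 0 0 -1;0 13 -75 0 0 0 -1",
)

```text
time: 8.57
tcp_pos: [0.5041, -0.2577, 0.1755]
orientation: [[0.015, 1.0, -0.0], [1.0, -0.015, 0.002], [0.002, -0.001, -1.0]]
contact_force: [-4.0, 6.3, -2.4]
opening: 0.116
gripper_force: 58.6
```

Run:
```python
from h import *
s=env.sense();print(s['tcp_pos'],s['orientation'].round(3),s['opening']*85,s['gripper_force'],s['contact_force'],s['ft_torque'])
```

```text
[ 0.5041311  -0.25768015  0.17549636] [[ 0.015  1.    -0.   ]
 [ 1.    -0.015  0.002]
 [ 0.002 -0.001 -1.   ]] 9.872190187889863 58.63377034664154 [-3.99530068  6.28284188 -2.44745843] [ 0.90922919  0.78149677 -0.12490866]
```

Request:
carry_out(
  increments="0 6 -14 0 0 0 -1;0 12 -28 0 0 0 -1;0 20 -41 0 0 0 -1;0 29 -54 0 0 0 -1;0 38 -66 0 0 0 -1",
)

```text
time: 8.98
tcp_pos: [0.5426, -0.2587, 0.2429]
orientation: [[0.015, 1.0, 0.001], [1.0, -0.015, -0.0], [-0.0, 0.001, -1.0]]
contact_force: [-1.2, 4.6, -3.2]
opening: 0.117
gripper_force: 58.3
```

Request:
carry_out(
  increments="0 10 -11 0 0 0 -1;0 21 -22 0 0 0 -1;0 33 -32 0 0 0 -1;0 45 -41 0 0 0 -1;0 58 -49 0 0 0 -1",
)

```text
time: 9.4
tcp_pos: [0.601, -0.2602, 0.2932]
orientation: [[0.015, 1.0, 0.004], [1.0, -0.015, -0.002], [-0.002, 0.004, -1.0]]
contact_force: [-2.6, 1.6, 1.4]
opening: 0.115
gripper_force: 58.4
```

Request:
carry_out(
  increments="0 0 0 0 0 0 -1;0 0 0 0 0 0 -1;0 0 0 0 0 0 -1",
)

```text
time: 9.65
tcp_pos: [0.6008, -0.2602, 0.293]
orientation: [[0.015, 1.0, 0.004], [1.0, -0.015, -0.002], [-0.002, 0.004, -1.0]]
contact_force: [-6.7, 4.5, 9.3]
opening: 0.117
gripper_force: 62.7
```

Run:
```python
from h import *
import cv2
s=env.sense();p=s['tcp_pos'];g=p-s['orientation'][:,2]*env.grip_point_offset
print(p,s['joints'].round(2),s['opening']*85,s['gripper_force'],s['contact_force'],'angle',np.degrees(np.arctan2(g[2]-.115,.710-g[0])),np.hypot(g[2]-.115,.71-g[0]))
o=[]
for c in ['scene','side']:
    im=env.read_camera(c)[:,:,::-1].copy();cv2.imwrite(f'pics/{c}5.png',im)
    x,y=(150,150) if c=='scene' else (210,60)
    o.append(cv2.resize(im[y:y+280,x:x+200],(400,560),interpolation=2))
cv2.imwrite('pics/v5.png',np.hstack(o))
```

```text
[ 0.60081662 -0.26022178  0.29302105] [-0.49  0.26  1.23  0.    1.65 -0.47] 9.966135043187517 62.72740602493286 [-6.69534606  4.52743305  9.32514258] angle 60.95132580445198 0.22502761743566518
```

View pics/v5.png

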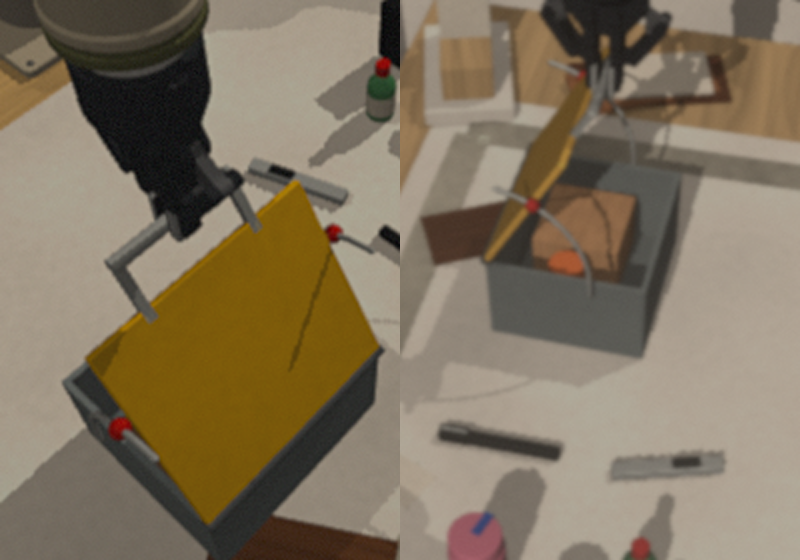

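The lid is held at about 61°, with its side edge at the red bead (side half, 532,205). The bystanders are in place, so I'm handing in.

```bash
python3 -c "
from workcell import env
print(env.finish_job())"
```

```text
the job is handed in; nothing more can be done
None
```

The jar is turned so its mark faces the scanner's window (heading about 168°, as wanted) and released about 3 mm from its start. The arm is holding the lid by its bar at about 61°, and the job is handed in; the hand-in returned no verdict.

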